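# Start the kettle and pick out the fullest sugar tin by feel

## Robot

A 6-joint arm with a two-finger parallel gripper is mounted at the origin on the work surface. World frame = base frame: x ahead of the robot, y to its left, z up, the work surface at z = 0. Lengths are in m, angles in degrees, forces in N, time in s.
With the tool pointing down it reaches from about 0.35 to 0.85 m from the base axis. Payload 8.1 kg.
Tool frame: the origin (TCP) lies on the centre line of the jaws, within the pads' length; the fingertips stand 14 mm ahead of it and the grasp point (between the pads) lies 5 mm behind it (r.tcp_to_tips is the distance from the TCP to the fingertips, in m); z points along the fingers, x is the direction in which the jaws open and shut, and the axes are right-handed (so a half turn about z gives the same grasp; the last joint's range is limited). The gripper opens to 85 mm and grips with 20 to 120 N. Pads are 22 mm wide; open, the fingers measure 114 mm over their backs; the gripper's body (76 mm by 85 mm) begins 54 mm behind the grasp point. The pads swing forward as they close: fully open they stand 13 mm farther back than shut.
Start: joints at [61.914, 7.471, 85.268, -0, 87.261, -4.893], TCP at [0.236, 0.552, 0.245] pointing down, gripper open.
Joint ranges: [-169.43, 169.43], [-51.17, 129.36], [1.28, 143.12], [-76.62, 256.62], [0, 156.53], [-152.29, 152.29]. Speed limits (degrees/s): [136.94, 136.94, 159.86, 180, 180, 180].

## Interface

Orientations are given as a 3x3 rotation matrix whose columns are the frame's x, y, z axes.
In Python, from station import r gives the robot as it stands. The module is installed in compiled form; this text tells all that it offers.
- The arm moves only by the tool carry_out, never from a script. Its argument "rows" is text: rows parted by semicolons, each of 7 numbers parted by spaces: the finger opening in mm, from 0 to 85.4, then the shift along the tool's x, y, z in mm, then the turn, a rotation vector about the tool's x, y, z in rad. A call has 1 to 5 rows; each row is the pose to reach, as a shift and turn from the pose commanded when the call began, along the tool's axes at that moment; what a row does not reach only later rows make up. A row lasts 1/12 s, in which the tool goes at most 41.7 mm and 7.16 degrees, less where a joint would pass 70% of its speed; a pose out of reach is approached as far as the arm can. A call with a gripper value outside its range is refused whole. The fingers move at their own pace and stop on an object; the grip force is fixed at half the most. Time passes only in rows, so rows that repeat a pose let the fingers close. It gives the time, the measured TCP pose, the force and the opening at its end, in the units of the state.
- r.get_state(): the state, without advancing time (a new reading comes with each control period).
- r.snapshot(name): name is "side" or "top" or "wrist"; returns a dict with "image" (400x640x3 uint8, red, green, blue), "vertical_fov" (degrees; the focal length in pixels is half the picture's height over the tangent of half this angle, whatever the lens; pixels are square), "cx", "cy" (the principal point, pixels), "k1" (the pictures are not rectified: a ray, as slopes to the right and down, at radius r is drawn at 1 + k1 r^2 times it, then the intrinsics apply), "R" (3x3) and "t" (3): a world point X has camera coordinates R X + t; the wrist camera has in their place "tool_from_camera" (4x4, takes a point from camera to tool coordinates, whose origin is the TCP and whose axes are the tool frame's). Camera axes: x right, y down, z forward; pixel columns grow to the right and rows downward; lengths in m; the calibration is good to about 2 mm. A picture is of the moment at which its call begins: read the wrist's pose just before it. There is no depth.
- r.finish_job(): hands the job in, once; it reports no verdict.
The state is a dict: "t": time; "q": joint angles; "qd": joint speeds; "tau": joint torques, N m; "tcp_pos": TCP position; "eef_rot": TCP orientation; "ft_force": force on the tool from outside, world axes, zero at the start; "torque": the same for the moment, N m; "gripper_width": finger opening in m.
Only numpy, scipy, OpenCV 4.12 (cv2) and the standard library are available. Lean on these libraries where they do the work, as an engineer would, in place of code of your own. Each camera call takes 0.05 s, during which the arm holds its last target.

## Task

Make ready for tea: press the kettle's orange plunger switch right down to its stop and let it spring back, then heft the three identical sugar tins one after another from the robot's left to its right, lifting each straight up off the board and setting it back upright where it stood, without dropping it. Finish while holding the heaviest tin upright and still above the board, a good hand's width (about 10 cm) clear of it, with the other two standing in their places; do not put it down or let go (the last tin hefted need not be put back first if it is the heaviest). Leave everything else alone.

Things in the scene. Friction and masses are not known exactly. Their poses are not given: they have to be found in the camera images.
- board: Fixed wooden serving board, 160 mm (its x) by 460 mm (its y, towards the robot's left) and 18 mm thick; origin under its centre, on the worktop. The tins stand in a row along its y, about 150 mm apart.
- station: Fixed black power base of the kettle, 150 mm (its x) by 320 mm (its y) and 22 mm thick, origin on the worktop under the plunger switch. The steel kettle (150 mm wide, 230 mm tall) stands on it 170 mm from the plunger along the station's +y.
- plunger_top (a point): Centre of the top face of the orange plunger switch: round flat head 44 mm across, 70 mm above the worktop when up; it moves straight down.
- plunger (a joint): Travel of the plunger switch in m: 0 up, 0.014 fully down on its stop. Spring: 2 N to start, 5 N at the stop; it springs back up when let go.
- tin_a_mid (a point): One of three identical closed sugar tins (lilac, pale band, steel lid), upright cylinder 60 mm across and 110 mm tall, standing on the board; they hold different amounts: 0.12 to 0.55 kg each, the heaviest (over 0.4 kg) is at least 0.1 kg above the others (under 0.3 kg). This point is the tin's centre, 55 mm above its underside. z is its axis.
- tin_b_mid (a point): One of three identical closed sugar tins (lilac, pale band, steel lid), upright cylinder 60 mm across and 110 mm tall, standing on the board; they hold different amounts: 0.12 to 0.55 kg each, the heaviest (over 0.4 kg) is at least 0.1 kg above the others (under 0.3 kg). This point is the tin's centre, 55 mm above its underside. z is its axis.
- tin_c_mid (a point): One of three identical closed sugar tins (lilac, pale band, steel lid), upright cylinder 60 mm across and 110 mm tall, standing on the board; they hold different amounts: 0.12 to 0.55 kg each, the heaviest (over 0.4 kg) is at least 0.1 kg above the others (under 0.3 kg). This point is the tin's centre, 55 mm above its underside. z is its axis.
- mug: Bystander, loose, to be left alone: white mug, 80 mm wide, 92 mm tall. Origin at the centre of its underside.
- bowl: Bystander, loose, to be left alone: blue bowl, 130 mm wide, 55 mm tall. Origin at the centre of its underside.
- mill: Bystander, loose, to be left alone: dark wooden pepper mill, 52 mm wide, 145 mm tall. Origin at the centre of its underside.
- jar: Bystander, loose, to be left alone: amber glass jar with a steel cap, 68 mm wide, 85 mm tall. Origin at the centre of its underside.
- spoon: Bystander, loose, to be left alone: steel spoon lying flat along its x, 160 mm long, below 30 mm tall. Origin near its middle, on the worktop.
- caddy: Bystander, loose, to be left alone: lilac sponge caddy with a yellow sponge, 85 x 130 x 50 mm. Origin at the centre of its underside.

How it is judged (in metres and radians):
On the way, in this order (a step that is already met when the one before it is completed fails the run):
1. the plunger switch is pressed down to its stop (value of joint plunger above 0.0125 m), for 0.1 s.
2. the left tin is lifted at its place by the fingers, 15 mm or more (((z of tin_a_mid in the frame of board above 0.088 m and distance of tin_a_mid from where it was at the start of the episode below 0.065 m and contact force between tin_a and the fingers above 0.5 N and y of tin_a_mid in the frame of board above 0.08 m) or (z of tin_b_mid in the frame of board above 0.088 m and distance of tin_b_mid from where it was at the start of the episode below 0.065 m and contact force between tin_b and the fingers above 0.5 N and y of tin_b_mid in the frame of board above 0.08 m) or (z of tin_c_mid in the frame of board above 0.088 m and distance of tin_c_mid from where it was at the start of the episode below 0.065 m and contact force between tin_c and the fingers above 0.5 N and y of tin_c_mid in the frame of board above 0.08 m))), for 0.1 s.
3. the middle tin is lifted at its place by the fingers, 15 mm or more (((z of tin_a_mid in the frame of board above 0.088 m and distance of tin_a_mid from where it was at the start of the episode below 0.065 m and contact force between tin_a and the fingers above 0.5 N and y of tin_a_mid in the frame of board between -0.07 and 0.07 m) or (z of tin_b_mid in the frame of board above 0.088 m and distance of tin_b_mid from where it was at the start of the episode below 0.065 m and contact force between tin_b and the fingers above 0.5 N and y of tin_b_mid in the frame of board between -0.07 and 0.07 m) or (z of tin_c_mid in the frame of board above 0.088 m and distance of tin_c_mid from where it was at the start of the episode below 0.065 m and contact force between tin_c and the fingers above 0.5 N and y of tin_c_mid in the frame of board between -0.07 and 0.07 m))), for 0.1 s.
4. the right tin is lifted at its place by the fingers, 15 mm or more (((z of tin_a_mid in the frame of board above 0.088 m and distance of tin_a_mid from where it was at the start of the episode below 0.065 m and contact force between tin_a and the fingers above 0.5 N and y of tin_a_mid in the frame of board below -0.08 m) or (z of tin_b_mid in the frame of board above 0.088 m and distance of tin_b_mid from where it was at the start of the episode below 0.065 m and contact force between tin_b and the fingers above 0.5 N and y of tin_b_mid in the frame of board below -0.08 m) or (z of tin_c_mid in the frame of board above 0.088 m and distance of tin_c_mid from where it was at the start of the episode below 0.065 m and contact force between tin_c and the fingers above 0.5 N and y of tin_c_mid in the frame of board below -0.08 m))), for 0.1 s.
At the end, for the whole second after the job is handed in: The heaviest tin is held by the fingers alone, still, upright within 0.3 rad, over the board and at least 60 mm clear of its top; the other two (each pressing on it with under 3.4 N) stand upright on the board, released and at rest, within 40 mm of where they began; the plunger is back up (((z of tin_a_mid in the frame of board above 0.133 m and x of tin_a_mid in the frame of board between -0.08 and 0.08 m and y of tin_a_mid in the frame of board between -0.24 and 0.24 m and angle between tin_a_mid's own z axis and vertical below 0.3 rad and linear speed of tin_a below 0.03 m/s and contact force between tin_a and the fingers above 1 N and contact force between tin_a and board below 0.1 N and (contact force between tin_a and tin_b below 0.1 N and distance of tin_b_mid from where it was at the start of the episode below 0.04 m and z of tin_b_mid in the frame of board between 0.068 and 0.078 m and angle between tin_b_mid's own z axis and vertical below 0.1 rad and linear speed of tin_b below 0.02 m/s and contact force between tin_b and the fingers below 0.1 N and contact force between tin_b and board between 0.6 and 3.4 N) and (contact force between tin_a and tin_c below 0.1 N and distance of tin_c_mid from where it was at the start of the episode below 0.04 m and z of tin_c_mid in the frame of board between 0.068 and 0.078 m and angle between tin_c_mid's own z axis and vertical below 0.1 rad and linear speed of tin_c below 0.02 m/s and contact force between tin_c and the fingers below 0.1 N and contact force between tin_c and board between 0.6 and 3.4 N)) or (z of tin_b_mid in the frame of board above 0.133 m and x of tin_b_mid in the frame of board between -0.08 and 0.08 m and y of tin_b_mid in the frame of board between -0.24 and 0.24 m and angle between tin_b_mid's own z axis and vertical below 0.3 rad and linear speed of tin_b below 0.03 m/s and contact force between tin_b and the fingers above 1 N and contact force between tin_b and board below 0.1 N and (contact force between tin_b and tin_a below 0.1 N and distance of tin_a_mid from where it was at the start of the episode below 0.04 m and z of tin_a_mid in the frame of board between 0.068 and 0.078 m and angle between tin_a_mid's own z axis and vertical below 0.1 rad and linear speed of tin_a below 0.02 m/s and contact force between tin_a and the fingers below 0.1 N and contact force between tin_a and board between 0.6 and 3.4 N) and (contact force between tin_b and tin_c below 0.1 N and distance of tin_c_mid from where it was at the start of the episode below 0.04 m and z of tin_c_mid in the frame of board between 0.068 and 0.078 m and angle between tin_c_mid's own z axis and vertical below 0.1 rad and linear speed of tin_c below 0.02 m/s and contact force between tin_c and the fingers below 0.1 N and contact force between tin_c and board between 0.6 and 3.4 N)) or (z of tin_c_mid in the frame of board above 0.133 m and x of tin_c_mid in the frame of board between -0.08 and 0.08 m and y of tin_c_mid in the frame of board between -0.24 and 0.24 m and angle between tin_c_mid's own z axis and vertical below 0.3 rad and linear speed of tin_c below 0.03 m/s and contact force between tin_c and the fingers above 1 N and contact force between tin_c and board below 0.1 N and (contact force between tin_c and tin_a below 0.1 N and distance of tin_a_mid from where it was at the start of the episode below 0.04 m and z of tin_a_mid in the frame of board between 0.068 and 0.078 m and angle between tin_a_mid's own z axis and vertical below 0.1 rad and linear speed of tin_a below 0.02 m/s and contact force between tin_a and the fingers below 0.1 N and contact force between tin_a and board between 0.6 and 3.4 N) and (contact force between tin_c and tin_b below 0.1 N and distance of tin_b_mid from where it was at the start of the episode below 0.04 m and z of tin_b_mid in the frame of board between 0.068 and 0.078 m and angle between tin_b_mid's own z axis and vertical below 0.1 rad and linear speed of tin_b below 0.02 m/s and contact force between tin_b and the fingers below 0.1 N and contact force between tin_b and board between 0.6 and 3.4 N))) and value of joint plunger below 0.004 m); the arm keeps its last pose, push and grip.
It fails at once if a tin is tipped (over 0.5 rad) (angle between any of tin_a_mid, tin_b_mid, tin_c_mid's own z axis and vertical above 0.5 rad).
It fails at once if a tin is dropped (falls faster than 0.45 m/s out of the fingers) ((linear speed of tin_a above 0.45 m/s and contact force between tin_a and the fingers below 0.05 N) or (linear speed of tin_b above 0.45 m/s and contact force between tin_b and the fingers below 0.05 N) or (linear speed of tin_c above 0.45 m/s and contact force between tin_c and the fingers below 0.05 N)).
It fails at once if a bystander is moved by more than 40 mm (distance of any of mug, bowl, mill, jar, spoon, caddy from where it was at the start of the episode above 0.04 m).
It also fails if it takes over 69 s, if anything falls off the work surface, if the arm or the gripper's body presses on something with over 40 N, if the wrist force passes 120 N, or if a joint passes its speed limit or range.

## Working session

There is one attempt and no reset: what is moved stays moved. The work goes in short steps, Python scripts to look and compute and a tool call to move; the robot and the scene stay as the last step left them, time stands still between calls to the robot, and variables do not carry over. Pictures are saved under pics/ and viewed, and the job is handed in when it is done.

Besides the shell and the picture viewer there is one more tool, called after ">>>" as name(argument=value, ...) on one line, values as JSON. carry_out: Moves the arm, as the interface text tells. Its arguments: {"type":"object","properties":{"rows":{"type":"string"}},"required":["rows"]}

```bash
mkdir -p pics
python3 - <<'E'
from station import r
import cv2,pickle
s=r.get_state();print(s)
print(r.tcp_to_tips)
for n in("side","top","wrist"):
    d=r.snapshot(n);pickle.dump(d,open(f"pics/{n}0.pkl","wb"))
    cv2.imwrite(f"pics/{n}0.png",d["image"][:,:,::-1]);print(n,{k:v for k,v in d.items() if k!="image"})
E
```

```text
{'t': 0.0, 'q': array([ 6.19157944e+01,  7.51450096e+00,  8.53300537e+01, -1.22019979e-04,
        8.72601374e+01, -4.89537640e+00]), 'qd': array([ 0.07507735,  0.10888653, -0.00447034, -0.03490866,  0.03831803,
       -0.08433512]), 'tau': array([-2.47717173e-03, -5.69383121e+01, -5.00563788e+01, -5.05145272e-04,
        1.44524756e-02,  2.69392572e-06]), 'tcp_pos': array([0.23601454, 0.55106608, 0.2442433 ]), 'eef_rot': array([[ 3.93761825e-01,  9.19212102e-01, -8.58321577e-04],
       [ 9.19210700e-01, -3.93762730e-01, -1.61307913e-03],
       [-1.82073691e-03, -1.53809395e-04, -9.99998331e-01]]), 'ft_force': array([-0.04776533, -0.02716118,  0.02767781]), 'torque': array([ 0.05051803, -0.03340539, -0.01967805]), 'gripper_width': 0.08523319187082502}
0.014
side {'vertical_fov': 51.62448162123166, 'cx': 326.71340472437794, 'cy': 192.96109173103042, 'k1': -0.05849579417708185, 'R': array([[ 0.98715843, -0.15954   , -0.00807547],
       [-0.11935677, -0.70303758, -0.70106499],
       [ 0.10617055,  0.69302608, -0.71305166]]), 't': array([-0.55703798,  0.05110412,  1.26493533])}
top {'vertical_fov': 43.00047370191584, 'cx': 314.46040868007094, 'cy': 203.95542183935916, 'k1': 0.036979600898714125, 'R': array([[ 0.0207833 , -0.99974156, -0.00921269],
       [-0.99664227, -0.01998718, -0.07940209],
       [ 0.07919743,  0.01083199, -0.9968001 ]]), 't': array([-0.08132758,  0.55582196,  1.59068338])}
wrist {'vertical_fov': 63.9304176829675, 'cx': 318.9005168358314, 'cy': 200.8263507716928, 'k1': -0.033314106352032295, 'tool_from_camera': array([[ 9.99999896e-01,  2.23321246e-04, -3.96431349e-04,
         6.44871609e-05],
       [-8.24436414e-05,  9.45776303e-01,  3.24818685e-01,
        -8.39701958e-02],
       [ 4.47474289e-04, -3.24818618e-01,  9.45776223e-01,
        -1.28222687e-01],
       [ 0.00000000e+00,  0.00000000e+00,  0.00000000e+00,
         1.00000000e+00]])}
```

View pics/side0.png

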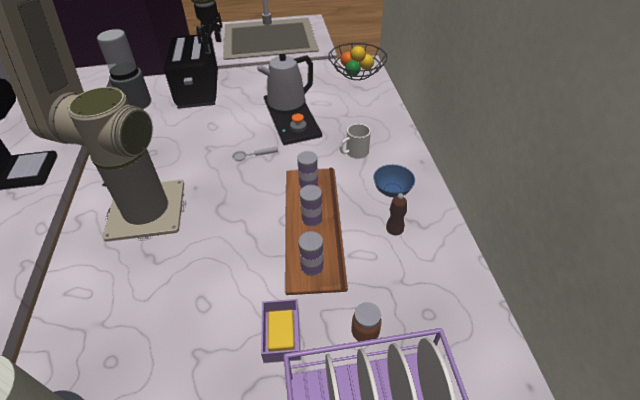

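View pics/top0.png

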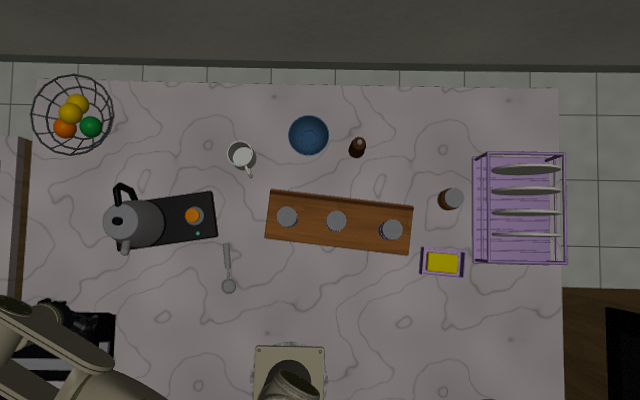

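Top view: orange plunger at (194,215), tin lids at about (287,216), (337,221) and (391,230), with the board corners visible. Side view: plunger (298,120), tins at x≈310. Next I'll measure these.

```bash
cat > h.py <<'E'
import numpy as np,cv2,pickle
def K(d):
    f=200/np.tan(np.radians(d["vertical_fov"]/2));return np.array([[f,0,d["cx"]],[0,f,d["cy"]],[0,0,1.]])
def ray(d,u,v):
    p=cv2.undistortPoints(np.array([[[u,v]]],float),K(d),np.array([d["k1"],0,0,0.])).ravel()
    return np.array([p[0],p[1],1.])
def world_ray(d,u,v):
    return -d["R"].T@d["t"], d["R"].T@ray(d,u,v)
def onz(d,u,v,z):
    o,w=world_ray(d,u,v);return o+w*(z-o[2])/w[2]
def proj(d,X):
    c=d["R"]@np.array(X)+d["t"];p=c[:2]/c[2];p=p*(1+d["k1"]*(p@p));k=K(d);return p*k[0,0]+k[:2,2]
def two(d1,p1,d2,p2):
    o1,w1=world_ray(d1,*p1);o2,w2=world_ray(d2,*p2)
    s=np.linalg.lstsq(np.c_[w1,-w2],o2-o1,rcond=None)[0]
    a,b=o1+s[0]*w1,o2+s[1]*w2;return (a+b)/2,np.linalg.norm(a-b)
E
python3 - <<'E'
from h import *
T=pickle.load(open("pics/top0.pkl","rb"));S=pickle.load(open("pics/side0.pkl","rb"))
def blobs(d,f,lo,hi,box):
    h=cv2.cvtColor(d["image"],cv2.COLOR_RGB2HSV);m=cv2.inRange(h,np.array(lo),np.array(hi))
    x0,y0,x1,y1=box;k=np.zeros_like(m);k[y0:y1,x0:x1]=m[y0:y1,x0:x1]
    k=cv2.morphologyEx(k,cv2.MORPH_OPEN,np.ones((3,3)))
    for c in cv2.findContours(k,0,2)[0]:
        if cv2.contourArea(c)>40:print(f,cv2.boundingRect(c),cv2.minEnclosingCircle(c),cv2.contourArea(c))
h=cv2.cvtColor(T["image"],cv2.COLOR_RGB2HSV)
for p in[(287,216),(337,221),(391,230),(388,222),(300,230),(194,215),(200,218)]:print(p,h[p[1],p[0]])
blobs(T,"orange",(5,150,100),(20,255,255),(170,190,220,240))
blobs(S,"orange",(3,150,100),(20,255,255),(280,100,320,140))
blobs(T,"lid",(0,0,60),(180,70,255),(270,195,410,248))
E
python3 - <<'E'
import cv2
a=cv2.imread("pics/top0.png")[180:265,170:430];b=cv2.imread("pics/side0.png")[100:300,240:360]
cv2.imwrite("pics/c1.png",cv2.resize(a,None,fx=3,fy=3,interpolation=2));cv2.imwrite("pics/c2.png",cv2.resize(b,None,fx=3,fy=3,interpolation=2))
E
```

```text
(287, 216) [135   5  94]
(337, 221) [120   5  94]
(391, 230) [120   5  93]
(388, 222) [120   5  94]
(300, 230) [ 15 184  94]
(194, 215) [ 17 234 144]
(200, 218) [80  9 83]
orange (185, 209, 14, 13) ((191.66128540039062, 214.9193572998047), 6.97877836227417) 131.0
orange (292, 113, 12, 9) ((297.5, 117.0), 5.852449893951416) 70.5
lid (270, 239, 56, 9) ((297.5, 243.0), 27.789485931396484) 270.0
lid (383, 219, 20, 21) ((391.76922607421875, 229.23077392578125), 10.4712553024292) 300.5
lid (326, 211, 21, 21) ((335.9175109863281, 220.67526245117188), 10.501405715942383) 305.0
lid (277, 206, 21, 21) ((286.6919250488281, 216.080810546875), 10.516097068786621) 307.5
lid (343, 195, 67, 10) ((376.0, 199.5), 33.305503845214844) 364.5
```

View pics/c1.png

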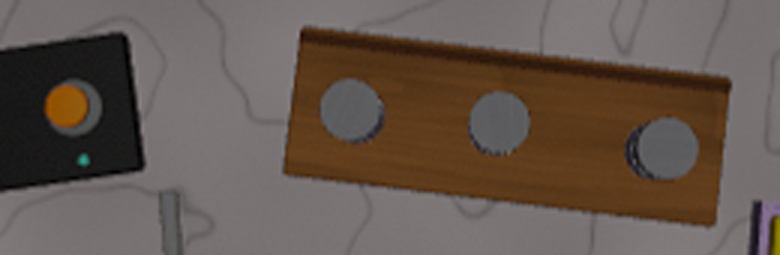

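View pics/c2.png

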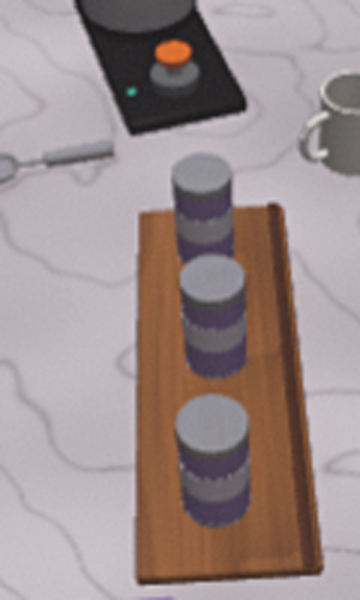

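View pics/wrist0.png

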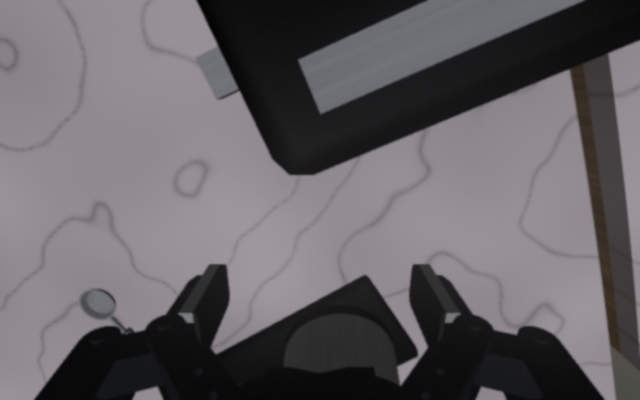

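Run:
```python
from h import *
np.set_printoptions(precision=4,suppress=True)
T=pickle.load(open("pics/top0.pkl","rb"));S=pickle.load(open("pics/side0.pkl","rb"))
print("cams",-T["R"].T@T["t"],-S["R"].T@S["t"])
print("plunger",onz(T,191.7,214.9,.07),onz(S,297.8,117.2,.07),two(T,(191.7,214.9),S,(297.8,117.2)))
L=[]
for n,p,q in(("L",(286.7,216.1),(307.5,157.5)),("M",(336,220.7),(311,192.5)),("R",(391.8,229.2),(311,241.5))):
    a=onz(T,*p,.128);L.append(a);print(n,a,onz(S,*q,.128),two(T,p,S,q), np.hypot(*a[:2]))
print("spacing",np.linalg.norm(L[0]-L[1]),np.linalg.norm(L[2]-L[1]))
dv=L[0]-L[2];print("yaw of board y",np.degrees(np.arctan2(-dv[0],dv[1])))
for p in[(170+300/3,180+28/3),(170+285/3,180+172/3),(170+715/3,180+225/3),(170+729/3,180+78/3)]:print("bc",onz(T,*p,.018))
for p in[(240+140/3,100+213/3),(240+280/3,100+205/3),(240+320/3,100+570/3),(240+138/3,100+578/3)]:print("bcS",onz(S,*p,.018))
for p in[(170+125/3,180+33/3),(170+143/3,180+168/3)]:print("st",onz(T,*p,.022))
print("kettle lid",onz(T,118,220,.25))
```

```text
cams [ 0.4297 -0.0874  1.629 ] [ 0.4217 -0.9296  0.9333]
plunger [0.5122 0.3063 0.07  ] [0.5088 0.3028 0.07  ] (array([0.5107, 0.3071, 0.067 ]), np.float64(0.0032557682905620137))
L [0.5112 0.0103 0.128 ] [0.5087 0.0093 0.128 ] (array([0.51  , 0.0104, 0.127 ]), np.float64(0.002436905463554485)) 0.5113098130622362
M [ 0.5005 -0.1358  0.128 ] [ 0.4995 -0.138   0.128 ] (array([ 0.5002, -0.1359,  0.1259]), np.float64(0.0009521292882725033)) 0.5186479366129053
R [ 0.4789 -0.3006  0.128 ] [ 0.477  -0.3052  0.128 ] (array([ 0.4782, -0.3012,  0.1229]), np.float64(0.0017058413055389624)) 0.5653841346625144
spacing 0.1465353229408442 0.16616258818805613
yaw of board y -5.937241535018282
bc [0.6016 0.0729 0.018 ]
bc [0.4485 0.0845 0.018 ]
bc [ 0.4025 -0.3687  0.018 ]
bc [ 0.5574 -0.3826  0.018 ]
bcS [0.4445 0.0818 0.018 ]
bcS [0.5977 0.0688 0.018 ]
bcS [ 0.5528 -0.3881  0.018 ]
bcS [ 0.4006 -0.3706  0.018 ]
st [0.5921 0.258  0.022 ]
st [0.4496 0.2338 0.022 ]
kettle lid [0.4849 0.4595 0.25  ]
```

>>> carry_out(rows="0 0 0 -40 0 0 0; 0 0 0 -80 0 0 -0.1; 0 0 0 -110 0 0 -0.2; 0 0 0 -110 0 0 -0.3; 0 0 0 -110 0 0 -0.3")

```text
t: 0.57
tcp_pos: [0.2368, 0.5524, 0.3584]
eef_rot: [[0.1, 0.995, 0.002], [0.995, -0.1, 0.005], [0.005, 0.002, -1.0]]
ft_force: [-0.4, -0.3, -1.7]
gripper_width: 0.0257
```

```bash
cat > g.py <<'E'
import sys,numpy as np
from station import r
np.set_printoptions(precision=4,suppress=True)
s=r.get_state();R=s["eef_rot"]
print("t",round(s["t"],2),"tcp",s["tcp_pos"],"f",s["ft_force"],"tq",s["torque"],"w",round(s["gripper_width"],4),"xang",np.degrees(np.arctan2(R[1,0],R[0,0])),"tilt",np.degrees(np.arccos(-R[2,2])))
if len(sys.argv)>3: print("shift mm",R.T@(np.array(sys.argv[1:4],float)-s["tcp_pos"])*1000)
E
python3 g.py 0.511 0.305 0.35
```

```text
t 0.57 tcp [0.2368 0.5524 0.3584] f [-0.4122 -0.3312 -1.6765] tq [-0.0121  0.0344  0.0069] w 0.0257 xang 84.27389913303233 tilt 0.29330697654122645
shift mm [-218.8745  297.5426    7.9353]
```

>>> carry_out(rows="0 -24 33 0 0 0 0; 0 -48 66 0 0 0 0; 0 -72 99 0 0 0 0; 0 -96 132 0 0 0 0; 0 -120 165 0 0 0 0")

```text
t: 0.98
tcp_pos: [0.3883, 0.4131, 0.3533]
eef_rot: [[0.108, 0.994, -0.002], [0.994, -0.108, -0.002], [-0.002, -0.002, -1.0]]
ft_force: [0.8, 0.6, -0.1]
gripper_width: -0.0007
```

>>> carry_out(rows="0 -24 33 0 0 0 0; 0 -48 66 0 0 0 0; 0 -72 99 0 0 0 0; 0 -96 130 0 0 0 0; 0 -96 130 0 0 0 0")

```text
t: 1.4
tcp_pos: [0.5108, 0.3001, 0.3525]
eef_rot: [[0.114, 0.993, -0.002], [0.993, -0.114, -0.004], [-0.004, -0.001, -1.0]]
ft_force: [0.2, 1.1, 0.6]
gripper_width: 0.0
```

```bash
python3 g.py 0.511 0.305 0.11
python3 - <<'E'
from station import r
import cv2
d=r.snapshot("wrist");cv2.imwrite("pics/w1.png",d["image"][:,:,::-1])
E
```

```text
t 1.4 tcp [0.5108 0.3001 0.3525] f [0.2142 1.1411 0.5848] tq [0.0552 0.0028 0.039 ] w 0.0 xang 83.43080578645889 tilt 0.25399177870760026
shift mm [  5.8932  -0.0017 242.4968]
```

View pics/w1.png

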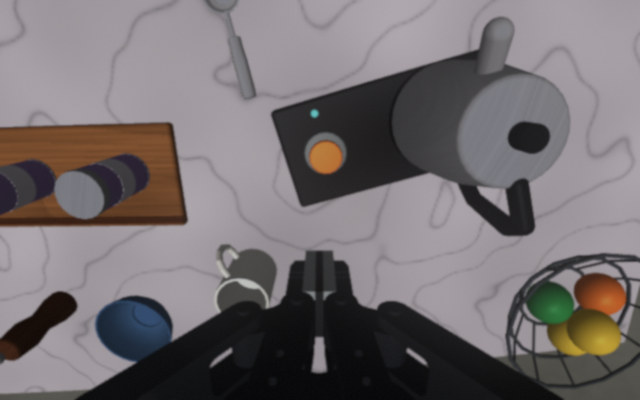

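Wrist view: orange plunger head at about (325,157), kettle to its right with clear space between. I'll check the plunger position from this view.

```bash
cat > w.py <<'E'
from h import *
from station import r
import sys
def shot(name):
    s=r.get_state();d=r.snapshot("wrist");cv2.imwrite(f"pics/{name}.png",d["image"][:,:,::-1])
    M=d["tool_from_camera"];R=s["eef_rot"]@M[:3,:3];o=s["tcp_pos"]+s["eef_rot"]@M[:3,3]
    d["R"]=R.T;d["t"]=-R.T@o;return d
E
python3 - <<'E'
from w import *
d=shot("w2");np.set_printoptions(precision=4,suppress=True)
h=cv2.cvtColor(d["image"],cv2.COLOR_RGB2HSV)
m=cv2.inRange(h,np.array((5,150,100)),np.array((20,255,255)));m[:,380:]=0;m[200:]=0
m[:,:280]=0
for c in cv2.findContours(m,0,2)[0]:
    if cv2.contourArea(c)>60:
        (u,v),rad=cv2.minEnclosingCircle(c);print(u,v,rad,onz(d,u,v,.07))
E
python3 g.py .511 .305 .11
```

```text
323.7626037597656 159.10084533691406 16.338417053222656 [0.5085 0.3081 0.07  ]
t 1.5 tcp [0.5075 0.3042 0.3531] f [ 0.3323  0.3415 -0.1968] tq [-0.0458  0.034   0.0288] w -0.0001 xang 83.6474668960784 tilt 0.20739654580158018
shift mm [  1.5656   4.1562 243.0574]
```

>>> carry_out(rows="0 1 1 40 0 0 0; 0 2 2 80 0 0 0; 0 2 2 120 0 0 0; 0 2 2 160 0 0 0; 0 2 2 200 0 0 0")

```text
t: 1.92
tcp_pos: [0.5073, 0.3087, 0.1527]
eef_rot: [[0.105, 0.994, -0.001], [0.994, -0.105, -0.0], [-0.0, -0.001, -1.0]]
ft_force: [-0.3, 1.0, -0.6]
gripper_width: -0.0001
```

>>> carry_out(rows="0 0 0 30 0 0 0; 0 0 0 50 0 0 0; 0 0 0 56 0 0 0; 0 0 0 62 0 0 0; 0 0 0 62 0 0 0")

```text
t: 2.33
tcp_pos: [0.5085, 0.3083, 0.0929]
eef_rot: [[0.104, 0.995, -0.001], [0.995, -0.104, -0.0], [-0.0, -0.001, -1.0]]
ft_force: [-0.9, 0.8, -1.3]
gripper_width: -0.0001
```

```bash
python3 g.py .51 .306 .07
```

```text
t 2.33 tcp [0.5085 0.3083 0.0929] f [-0.8553  0.7969 -1.2837] tq [ 0.0082 -0.0564  0.0204] w -0.0001 xang 84.00990142195936 tilt 0.05068302218507148
shift mm [-2.0732  1.7677 22.8783]
```

>>> carry_out(rows="0 -1 1 8 0 0 0; 0 -1 1 16 0 0 0; 0 -1 1 20 0 0 0; 0 -1 1 23 0 0 0; 0 -1 1 23 0 0 0")

```text
t: 2.75
tcp_pos: [0.511, 0.307, 0.0708]
eef_rot: [[0.105, 0.994, 0.002], [0.994, -0.105, 0.001], [0.001, 0.002, -1.0]]
ft_force: [3.2, 1.8, 3.3]
gripper_width: -0.0002
```

>>> carry_out(rows="0 0 0 1 0 0 0; 0 0 0 2 0 0 0; 0 0 0 2 0 0 0")

```text
t: 3.0
tcp_pos: [0.5111, 0.307, 0.07]
eef_rot: [[0.105, 0.995, 0.002], [0.995, -0.105, 0.001], [0.001, 0.002, -1.0]]
ft_force: [1.0, 0.9, 10.8]
gripper_width: -0.0
```

>>> carry_out(rows="0 0 0 1 0 0 0; 0 0 0 1 0 0 0; 0 0 0 1 0 0 0")

```text
t: 3.25
tcp_pos: [0.5111, 0.307, 0.0699]
eef_rot: [[0.105, 0.995, 0.002], [0.995, -0.105, 0.001], [0.001, 0.002, -1.0]]
ft_force: [-4.4, -0.8, 18.2]
gripper_width: 0.0002
```

```bash
python3 g.py .51 .010 .22
python3 - <<'E'
from station import r
import cv2
d=r.snapshot("side");cv2.imwrite("pics/s3.png",cv2.resize(d["image"][80:220,220:420,::-1],None,fx=3,fy=3,interpolation=2))
E
```

```text
t 3.25 tcp [0.5111 0.307  0.0699] f [-4.3672 -0.7776 18.2279] tq [-0.1778  0.592   0.0254] w 0.0002 xang 83.99512718939727 tilt 0.1335054520108379
shift mm [-295.3348   30.2298 -150.4202]
```

View pics/s3.png

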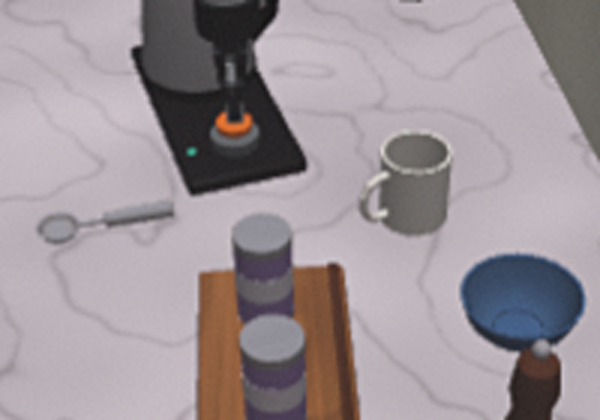

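The fingers rest on the depressed head, and 18 N with no further travel means it is on its stop. Now I'll lift off and go over the left tin.

>>> carry_out(rows="0 0 0 -40 0 0 0; 0 0 0 -80 0 0 0; 85 0 0 -120 0 0 0; 85 -25 3 -150 0 0 0; 85 -60 7 -170 0 0 0")

```text
t: 3.72
tcp_pos: [0.5111, 0.2476, 0.2411]
eef_rot: [[0.101, 0.995, 0.003], [0.995, -0.101, 0.002], [0.002, 0.003, -1.0]]
ft_force: [0.3, -0.1, 1.5]
gripper_width: 0.0358
```

>>> carry_out(rows="85 -40 4 0 0 0 0; 85 -80 8 0 0 0 0; 85 -120 12 0 0 0 0; 85 -160 16 0 0 0 0; 85 -200 20 0 0 0 0")

```text
t: 4.13
tcp_pos: [0.5085, 0.0433, 0.2367]
eef_rot: [[0.104, 0.995, -0.002], [0.995, -0.104, -0.0], [-0.0, -0.002, -1.0]]
ft_force: [0.8, -0.3, 0.1]
gripper_width: 0.0848
```

```bash
python3 g.py .51 .010 .22;python3 - <<'E'
from w import *
d=shot("w4");np.set_printoptions(precision=4,suppress=True)
E
```

```text
t 4.13 tcp [0.5085 0.0433 0.2367] f [ 0.8058 -0.3267  0.1481] tq [ 0.0267 -0.0116 -0.002 ] w 0.0848 xang 84.00753479130434 tilt 0.10596509295989644
shift mm [-32.9357   4.9555  16.7211]
```

View pics/w4.png

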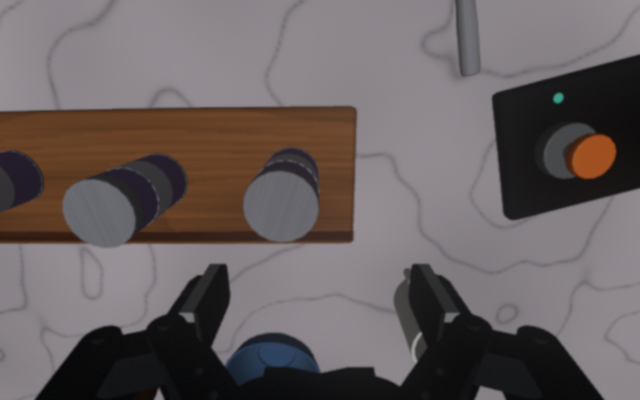

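Left lid at about (281,206), middle lid at (101,212); the plunger is back up at (591,157). I'll measure both lids.

```bash
cat > lid.py <<'E'
from w import *
np.set_printoptions(precision=4,suppress=True)
def lids(d,z=.128,rmin=20,rmax=60,show=True):
    g=cv2.medianBlur(cv2.cvtColor(d["image"],cv2.COLOR_RGB2GRAY),5)
    c=cv2.HoughCircles(g,cv2.HOUGH_GRADIENT,1.5,60,param1=80,param2=30,minRadius=rmin,maxRadius=rmax)
    out=[]
    for u,v,rad in ([] if c is None else c[0]):
        X=onz(d,u,v,z);out.append(X);print(round(u,1),round(v,1),round(rad,1),X)
    return out
if __name__=="__main__":
    d=shot(sys.argv[1]);lids(d)
E
python3 lid.py w5; python3 g.py .51 .01 .22
```

```text
288.8 204.8 36.0 [0.5066 0.0124 0.128 ]
278.2 381.8 49.6 [ 0.6884 -0.0238  0.128 ]
162.8 182.2 28.7 [ 0.4779 -0.0823  0.128 ]
431.2 303.8 32.8 [0.612  0.1246 0.128 ]
584.2 155.2 32.4 [0.491  0.2408 0.128 ]
102.8 221.2 42.0 [ 0.5046 -0.1408  0.128 ]
20.2 182.2 30.6 [ 0.4651 -0.1979  0.128 ]
206.2 297.8 24.4 [ 0.585  -0.0721  0.128 ]
527.2 365.2 40.4 [0.6953 0.2193 0.128 ]
t 4.23 tcp [0.5089 0.0397 0.2366] f [ 0.1572  0.3128 -0.0641] tq [ 0.0189 -0.0339 -0.0089] w 0.0851 xang 83.65006674503854 tilt 0.17504742135333998
shift mm [-29.3475   4.4063  16.7051]
```

>>> carry_out(rows="85 -29 3 0 0 0 0; 85 -29 3 20 0 0 0; 85 -29 3 40 0 0 0; 85 -29 3 60 0 0 0; 85 -29 3 60 0 0 0")

```text
t: 4.65
tcp_pos: [0.5064, 0.0164, 0.1722]
eef_rot: [[0.105, 0.994, -0.009], [0.994, -0.105, 0.001], [-0.0, -0.009, -1.0]]
ft_force: [0.3, 0.2, -0.2]
gripper_width: 0.0849
```

```bash
python3 lid.py w6 | head -3; python3 g.py .5095 .011 .09
```

```text
312.8 243.8 49.2 [0.5079 0.0126 0.128 ]
83.2 234.8 57.5 [ 0.488  -0.1244  0.128 ]
149.2 203.2 35.8 [ 0.4727 -0.0784  0.128 ]
t 4.7 tcp [0.5073 0.0164 0.1744] f [-0.1543 -0.3272  0.1867] tq [-0.0562 -0.0031 -0.0004] w 0.0852 xang 83.99417596734133 tilt 0.383091545500732
shift mm [-5.1631  3.3142 84.412 ]
```

View pics/w6.png

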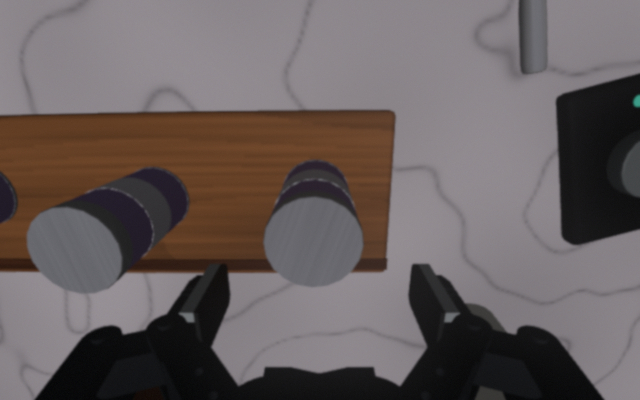

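Lid centred at about (313,240), so the tin is at (0.508, 0.012), nearly centred between the jaws. I'll descend.

>>> carry_out(rows="85 -4 1 20 0 0 0; 85 -4 1 45 0 0 0; 85 -4 1 70 0 0 0; 85 -4 1 83 0 0 0; 85 -4 1 83 0 0 0")

```text
t: 5.12
tcp_pos: [0.5083, 0.0124, 0.092]
eef_rot: [[0.104, 0.995, -0.005], [0.995, -0.104, 0.0], [-0.0, -0.005, -1.0]]
ft_force: [-0.9, 0.0, -0.4]
gripper_width: 0.085
```

>>> carry_out(rows="40 0 0 0 0 0 0; 40 0 0 0 0 0 0; 40 0 0 0 0 0 0; 40 0 0 0 0 0 0; 40 0 0 0 0 0 0")

```text
t: 5.53
tcp_pos: [0.5122, 0.0119, 0.0968]
eef_rot: [[0.105, 0.995, 0.004], [0.995, -0.105, -0.0], [0.0, 0.004, -1.0]]
ft_force: [-0.2, 1.0, 7.0]
gripper_width: 0.0593
```

>>> carry_out(rows="40 0 0 0 0 0 0; 40 0 0 0 0 0 0")

```text
t: 5.7
tcp_pos: [0.5122, 0.0119, 0.0968]
eef_rot: [[0.105, 0.995, 0.004], [0.995, -0.105, -0.0], [0.0, 0.004, -1.0]]
ft_force: [-0.6, 0.6, 7.6]
gripper_width: 0.059
```

```bash
python3 g.py .51 .01 .22;python3 lid.py w7 | head -1;python3 g.py
```

```text
t 5.7 tcp [0.5122 0.0119 0.0968] f [-0.6083  0.6374  7.5672] tq [ 0.0651  0.0708 -0.0041] w 0.059 xang 84.00013914146848 tilt 0.24572574709857942
shift mm [  -2.1216   -1.4684 -123.1914]
318.8 221.2 47.3 [0.4687 0.0165 0.128 ]
t 5.75 tcp [0.5122 0.012  0.0968] f [-0.7203  0.9682  7.1311] tq [0.0825 0.1124 0.0336] w 0.059 xang 84.00255345009806 tilt 0.24449697382188684
```

Gripped at 59 mm. I'll lift it about 35 mm and weigh it.

>>> carry_out(rows="40 0 0 -8 0 0 0; 40 0 0 -16 0 0 0; 40 0 0 -24 0 0 0; 40 0 0 -32 0 0 0; 40 0 0 -40 0 0 0")

```text
t: 6.17
tcp_pos: [0.5104, 0.0118, 0.1354]
eef_rot: [[0.105, 0.995, 0.0], [0.995, -0.105, -0.0], [-0.0, 0.0, -1.0]]
ft_force: [-0.3, 0.2, -1.4]
gripper_width: 0.0589
```

>>> carry_out(rows="40 0 0 0 0 0 0; 40 0 0 0 0 0 0; 40 0 0 0 0 0 0; 40 0 0 0 0 0 0; 40 0 0 0 0 0 0")

```text
t: 6.58
tcp_pos: [0.5099, 0.0119, 0.1336]
eef_rot: [[0.105, 0.995, -0.001], [0.995, -0.105, 0.0], [-0.0, -0.001, -1.0]]
ft_force: [0.8, -0.0, -1.7]
gripper_width: 0.0591
```

```bash
cat > weigh.py <<'E'
from station import r
import numpy as np,cv2,sys
F=[];Q=[];n=int(sys.argv[2])
for i in range(n):
    d=r.snapshot("side");s=r.get_state();F.append(s["ft_force"]);Q.append(s["tau"])
np.set_printoptions(precision=3,suppress=True)
F=np.array(F);print(F.mean(0),F.std(0),"tau",np.mean(Q,0),s["tcp_pos"],s["gripper_width"],s["t"])
cv2.imwrite(f"pics/{sys.argv[1]}.png",cv2.resize(d["image"][80:320,220:420,::-1],None,fx=2.5,fy=2.5,interpolation=2))
E
python3 weigh.py s8 8
```

```text
[-0.132  0.017 -1.443] [0.507 0.514 0.567] tau [  0.    -46.46  -48.008  -0.      0.011   0.   ] [0.51  0.012 0.134] 0.05913610683389107 6.9833
```

View pics/s8.png

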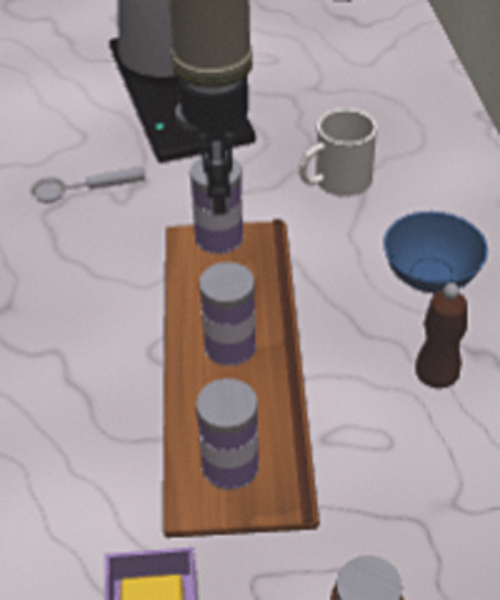

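The tin is clearly off the board in this view and weighs about 1.4 N (0.15 kg), so it is light. I'll set it back.

>>> carry_out(rows="40 0 0 10 0 0 0; 40 0 0 20 0 0 0; 40 0 0 28 0 0 0; 40 0 0 34 0 0 0; 40 0 0 36 0 0 0")

```text
t: 7.4
tcp_pos: [0.5093, 0.012, 0.0969]
eef_rot: [[0.105, 0.995, -0.003], [0.995, -0.105, 0.0], [-0.0, -0.003, -1.0]]
ft_force: [-5.4, 0.8, 10.8]
gripper_width: 0.0586
```

>>> carry_out(rows="40 0 0 1 0 0 0; 40 0 0 2 0 0 0; 40 0 0 2 0 0 0")

```text
t: 7.65
tcp_pos: [0.5097, 0.0119, 0.097]
eef_rot: [[0.104, 0.995, -0.002], [0.995, -0.104, 0.0], [-0.0, -0.002, -1.0]]
ft_force: [-9.2, -0.3, 13.7]
gripper_width: 0.059
```

>>> carry_out(rows="40 0 0 -2 0 0 0; 50 0 0 -2 0 0 0; 85 0 0 -2 0 0 0; 85 0 0 -2 0 0 0; 85 0 0 -2 0 0 0")

```text
t: 8.07
tcp_pos: [0.5104, 0.0119, 0.0982]
eef_rot: [[0.105, 0.995, 0.0], [0.995, -0.105, 0.0], [0.0, 0.0, -1.0]]
ft_force: [0.6, 0.2, 0.9]
gripper_width: 0.0848
```

>>> carry_out(rows="85 0 0 -2 0 0 0; 85 0 0 -20 0 0 0; 85 0 0 -45 0 0 0; 85 0 0 -80 0 0 0; 85 0 0 -80 0 0 0")

```text
t: 8.48
tcp_pos: [0.514, 0.0117, 0.1857]
eef_rot: [[0.105, 0.994, 0.01], [0.995, -0.105, -0.001], [0.0, 0.01, -1.0]]
ft_force: [1.2, -0.1, 0.4]
gripper_width: 0.0849
```

```bash
python3 lid.py w9|head -4; python3 g.py .5 -.137 .19; python3 weigh.py s9 1
```

```text
318.8 218.2 45.9 [0.506  0.0125 0.128 ]
99.8 216.8 52.6 [ 0.4906 -0.1255  0.128 ]
158.2 186.8 33.6 [ 0.4752 -0.0825  0.128 ]
524.2 372.8 47.0 [0.6527 0.1582 0.128 ]
t 8.53 tcp [0.5133 0.0117 0.1831] f [ 0.1302  0.3346 -0.8907] tq [ 0.0365  0.0111 -0.0287] w 0.0849 xang 83.99491961596884 tilt 0.47621876415545983
shift mm [-149.2479    2.4037   -6.9313]
[-0.153 -0.001 -0.061] [0. 0. 0.] tau [  0.015 -46.799 -50.846   0.002   0.146  -0.   ] [0.512 0.012 0.181] 0.08451252953976003 8.5833
```

View pics/w9.png

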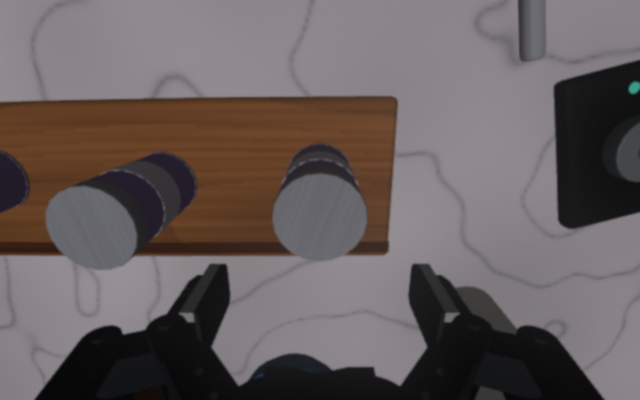

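The left tin stands upright with its lid at (320,216), where it was. Middle lid is at (92,227). Next tin.

>>> carry_out(rows="85 -35 0 -5 0 0 0; 85 -70 0 -5 0 0 0; 85 -110 1 -5 0 0 0; 85 -148 2 0 0 0 0; 85 -148 2 0 0 0 0")

```text
t: 9.0
tcp_pos: [0.495, -0.141, 0.1763]
eef_rot: [[0.109, 0.994, -0.003], [0.994, -0.109, -0.002], [-0.002, -0.002, -1.0]]
ft_force: [-0.5, 0.7, -0.2]
gripper_width: 0.085
```

```bash
python3 lid.py w10|head -3; python3 g.py .5 -.137 .09
```

```text
329.2 233.2 50.8 [ 0.493  -0.1346  0.128 ]
72.8 216.8 59.2 [ 0.4658 -0.2881  0.128 ]
558.8 213.8 57.5 [0.4955 0.004  0.128 ]
t 9.05 tcp [ 0.4953 -0.1384  0.1764] f [-0.2874  2.2511 -0.4162] tq [0.0599 0.0229 0.0484] w 0.0848 xang 83.7241858687828 tilt 0.16365500631293114
shift mm [ 1.913   4.772  86.3576]
```

View pics/w10.png

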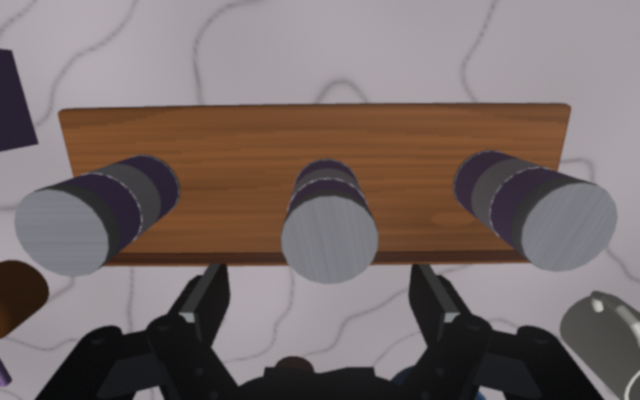

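Lid centre at about (330,238), slightly right of the jaw centre. I'll shift 3 mm and descend.

>>> carry_out(rows="85 3 3 20 0 0 0; 85 3 3 45 0 0 0; 85 3 3 70 0 0 0; 85 3 3 83 0 0 0; 85 3 3 83 0 0 0")

```text
t: 9.47
tcp_pos: [0.4968, -0.1307, 0.0903]
eef_rot: [[0.104, 0.995, -0.008], [0.995, -0.104, 0.003], [0.002, -0.008, -1.0]]
ft_force: [-0.3, 0.3, 0.3]
gripper_width: 0.0848
```

>>> carry_out(rows="40 0 0 0 0 0 0; 40 0 0 0 0 0 0; 40 0 0 0 0 0 0; 40 0 0 0 0 0 0; 40 0 0 0 0 0 0")

```text
t: 9.88
tcp_pos: [0.5012, -0.1332, 0.0968]
eef_rot: [[0.105, 0.995, 0.003], [0.995, -0.105, -0.001], [-0.001, 0.003, -1.0]]
ft_force: [-0.4, -0.5, 3.3]
gripper_width: 0.0591
```

>>> carry_out(rows="40 0 0 0 0 0 0; 40 0 0 -4 0 0 0; 40 0 0 -12 0 0 0; 40 0 0 -20 0 0 0; 40 0 0 -28 0 0 0")

```text
t: 10.3
tcp_pos: [0.4997, -0.1327, 0.1237]
eef_rot: [[0.105, 0.995, -0.001], [0.995, -0.105, 0.0], [0.0, -0.001, -1.0]]
ft_force: [1.2, -0.8, -4.0]
gripper_width: 0.0588
```

>>> carry_out(rows="40 0 0 -8 0 0 0; 40 0 0 -12 0 0 0; 40 0 0 -12 0 0 0; 40 0 0 -12 0 0 0; 40 0 0 -12 0 0 0")

```text
t: 10.72
tcp_pos: [0.4999, -0.1327, 0.1349]
eef_rot: [[0.105, 0.995, -0.001], [0.995, -0.105, 0.0], [0.0, -0.001, -1.0]]
ft_force: [-0.3, 0.2, -3.5]
gripper_width: 0.0587
```

```bash
python3 weigh.py s11 8
```

```text
[-0.095 -0.105 -4.148] [0.176 0.603 0.454] tau [  0.001 -48.9   -49.48   -0.005   0.007  -0.   ] [ 0.5   -0.133  0.135] 0.05896009693866461 11.1167
```

View pics/s11.png

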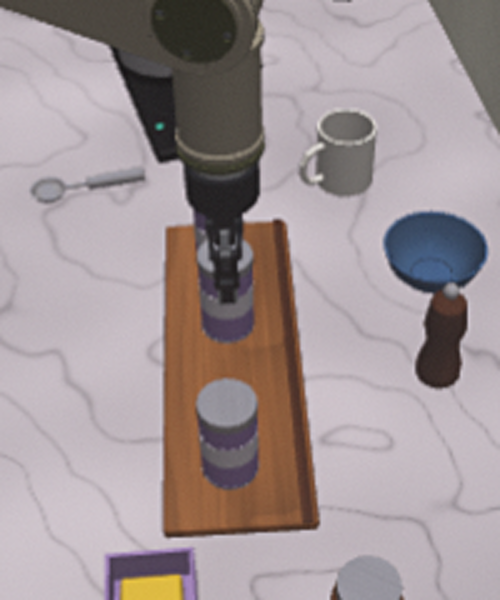

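The middle tin is lifted and weighs about 4.1 N (0.42 kg), so it is the likely heaviest. I'll set it down and heft the right one.

>>> carry_out(rows="40 0 0 10 0 0 0; 40 0 0 20 0 0 0; 40 0 0 28 0 0 0; 40 0 0 34 0 0 0; 40 0 0 37 0 0 0")

```text
t: 11.53
tcp_pos: [0.4992, -0.1325, 0.0966]
eef_rot: [[0.105, 0.995, -0.002], [0.995, -0.105, 0.001], [0.001, -0.002, -1.0]]
ft_force: [-4.4, 2.4, 18.7]
gripper_width: 0.059
```

>>> carry_out(rows="40 0 0 1 0 0 0; 40 0 0 1 0 0 0; 40 0 0 1 0 0 0")

```text
t: 11.78
tcp_pos: [0.5002, -0.1329, 0.0972]
eef_rot: [[0.105, 0.995, 0.0], [0.995, -0.105, -0.0], [-0.0, 0.0, -1.0]]
ft_force: [0.6, 0.0, -4.0]
gripper_width: 0.0591
```

>>> carry_out(rows="40 0 0 1 0 0 0; 40 0 0 2 0 0 0; 40 0 0 2 0 0 0; 40 0 0 2 0 0 0")

```text
t: 12.12
tcp_pos: [0.5009, -0.1331, 0.0968]
eef_rot: [[0.105, 0.995, 0.002], [0.995, -0.105, -0.001], [-0.0, 0.002, -1.0]]
ft_force: [-2.9, 1.1, 6.2]
gripper_width: 0.0588
```

Contact at the original height. I'll release.

>>> carry_out(rows="50 0 0 0 0 0 0; 85 0 0 0 0 0 0; 85 0 0 0 0 0 0; 85 0 0 0 0 0 0; 85 0 0 0 0 0 0")

```text
t: 12.53
tcp_pos: [0.5003, -0.1329, 0.0954]
eef_rot: [[0.105, 0.995, 0.0], [0.995, -0.105, -0.0], [-0.0, 0.0, -1.0]]
ft_force: [0.2, 0.1, 0.1]
gripper_width: 0.0852
```

>>> carry_out(rows="85 0 0 -2 0 0 0; 85 0 0 -20 0 0 0; 85 0 0 -45 0 0 0; 85 0 0 -85 0 0 0; 85 0 0 -85 0 0 0")

```text
t: 12.95
tcp_pos: [0.5039, -0.1342, 0.1884]
eef_rot: [[0.105, 0.994, 0.01], [0.995, -0.105, -0.004], [-0.003, 0.011, -1.0]]
ft_force: [2.0, -0.5, 0.9]
gripper_width: 0.0852
```

```bash
python3 lid.py w12|head -4; python3 g.py .478 -.302 .19
```

```text
317.2 221.2 45.8 [ 0.4989 -0.1349  0.128 ]
534.8 191.2 59.2 [0.4929 0.0021 0.128 ]
47.2 227.2 57.5 [ 0.4852 -0.3125  0.128 ]
111.8 191.2 44.0 [ 0.4656 -0.2606  0.128 ]
t 13.0 tcp [ 0.5032 -0.1339  0.1857] f [ 0.0151 -0.3387  0.2874] tq [ 0.0052  0.0294 -0.0387] w 0.0851 xang 83.9971101718278 tilt 0.5293191144624156
shift mm [-169.7818   -7.4667   -3.9842]
```

View pics/w12.png

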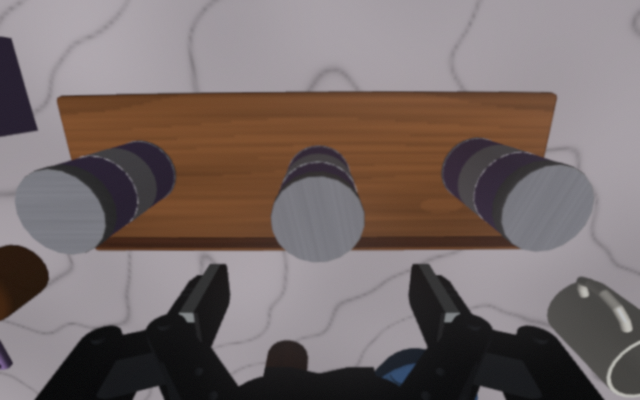

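The middle tin stands in place with its lid at (318,218); the right lid is at (61,210). Moving right.

>>> carry_out(rows="85 -40 -2 -5 0 0 0; 85 -80 -4 -5 0 0 0; 85 -120 -6 -5 0 0 0; 85 -155 -7 0 0 0 0; 85 -168 -7 0 0 0 0")

```text
t: 13.42
tcp_pos: [0.474, -0.303, 0.179]
eef_rot: [[0.107, 0.994, -0.001], [0.994, -0.107, -0.001], [-0.001, -0.001, -1.0]]
ft_force: [0.1, 0.5, 0.5]
gripper_width: 0.0852
```

>>> carry_out(rows="85 0 0 5 0 0 0; 85 0 0 8 0 0 0")

```text
t: 13.58
tcp_pos: [0.4752, -0.2991, 0.1712]
eef_rot: [[0.106, 0.994, -0.001], [0.994, -0.106, 0.001], [0.001, -0.001, -1.0]]
ft_force: [-0.7, 0.4, -0.5]
gripper_width: 0.085
```

```bash
python3 lid.py w13|head -3; python3 g.py .478 -.302 .09
```

```text
315.8 234.8 50.9 [ 0.4709 -0.3004  0.128 ]
575.2 230.2 59.2 [ 0.4851 -0.1458  0.128 ]
99.8 101.2 59.2 [ 0.3836 -0.4038  0.128 ]
t 13.63 tcp [ 0.4751 -0.298   0.1704] f [-0.8676 -0.1305 -0.4929] tq [ 0.0333  0.0093 -0.0025] w 0.085 xang 83.9723499486006 tilt 0.1592287317070673
shift mm [-3.8444  3.4957 80.3878]
```

View pics/w13.png

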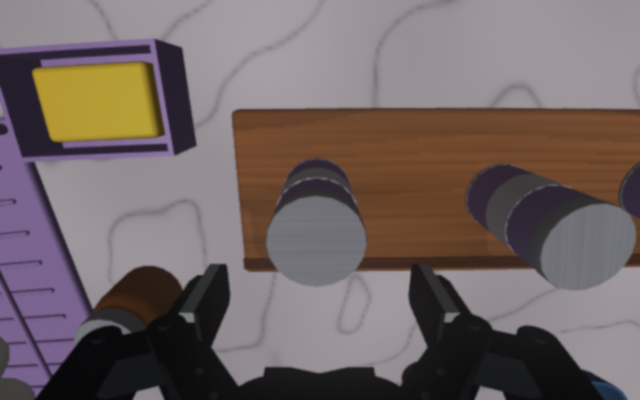

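Lid at (316,238), centred; the jar and caddy are clear of the fingers. Descend and grip.

>>> carry_out(rows="85 -2 2 20 0 0 0; 85 -2 2 45 0 0 0; 85 -2 2 68 0 0 0; 85 -2 2 78 0 0 0; 85 -2 2 78 0 0 0")

```text
t: 14.05
tcp_pos: [0.4758, -0.2984, 0.0909]
eef_rot: [[0.103, 0.995, -0.005], [0.995, -0.103, 0.004], [0.003, -0.005, -1.0]]
ft_force: [-0.1, 1.2, 0.1]
gripper_width: 0.0852
```

>>> carry_out(rows="40 0 0 0 0 0 0; 40 0 0 0 0 0 0; 40 0 0 0 0 0 0; 40 0 0 0 0 0 0; 40 0 0 0 0 0 0")

```text
t: 14.47
tcp_pos: [0.4787, -0.3019, 0.0965]
eef_rot: [[0.105, 0.995, 0.003], [0.995, -0.105, -0.002], [-0.001, 0.003, -1.0]]
ft_force: [0.7, 1.9, 7.7]
gripper_width: 0.0587
```

>>> carry_out(rows="40 0 0 0 0 0 0; 40 0 0 -4 0 0 0; 40 0 0 -12 0 0 0; 40 0 0 -20 0 0 0; 40 0 0 -28 0 0 0")

```text
t: 14.88
tcp_pos: [0.4772, -0.3014, 0.1231]
eef_rot: [[0.105, 0.994, -0.0], [0.994, -0.105, 0.0], [0.0, -0.0, -1.0]]
ft_force: [-0.7, 0.6, -2.2]
gripper_width: 0.0591
```

>>> carry_out(rows="40 0 0 -8 0 0 0; 40 0 0 -12 0 0 0; 40 0 0 -12 0 0 0; 40 0 0 -12 0 0 0; 40 0 0 -12 0 0 0")

```text
t: 15.3
tcp_pos: [0.4771, -0.3012, 0.1339]
eef_rot: [[0.105, 0.995, -0.001], [0.995, -0.105, 0.0], [0.0, -0.001, -1.0]]
ft_force: [0.7, 0.0, -2.8]
gripper_width: 0.0591
```

```bash
python3 weigh.py s14 8
```

```text
[-0.199 -0.238 -2.985] [0.505 0.481 0.296] tau [ -0.002 -55.024 -48.803  -0.003   0.007   0.   ] [ 0.477 -0.301  0.134] 0.058805654451928896 15.7
```

View pics/s14.png

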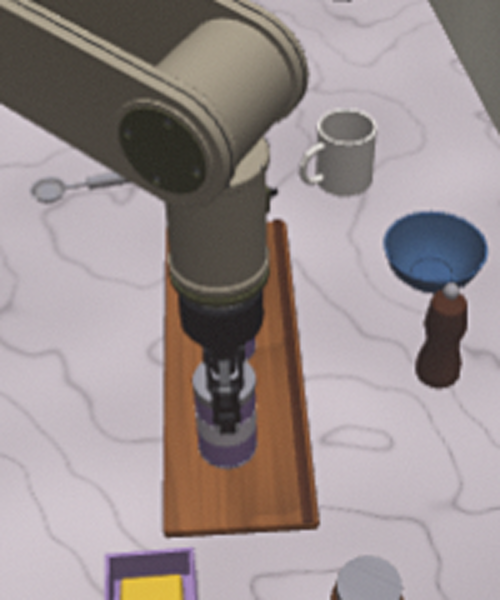

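The right tin weighs about 3.0 N (0.30 kg), so the three are 1.4, 4.1 and 3.0 N and the middle is heaviest. I'll set the right one down.

>>> carry_out(rows="40 0 0 10 0 0 0; 40 0 0 20 0 0 0; 40 0 0 28 0 0 0; 40 0 0 34 0 0 0; 40 0 0 36 0 0 0")

```text
t: 16.12
tcp_pos: [0.4766, -0.3007, 0.0967]
eef_rot: [[0.105, 0.995, -0.002], [0.995, -0.105, 0.002], [0.002, -0.002, -1.0]]
ft_force: [-3.3, 3.6, 5.1]
gripper_width: 0.0591
```

>>> carry_out(rows="40 0 0 1 0 0 0; 40 0 0 1 0 0 0; 40 0 0 1 0 0 0")

```text
t: 16.37
tcp_pos: [0.4775, -0.3015, 0.0974]
eef_rot: [[0.105, 0.995, 0.0], [0.995, -0.105, -0.0], [-0.0, 0.0, -1.0]]
ft_force: [0.3, 0.6, -3.4]
gripper_width: 0.059
```

>>> carry_out(rows="40 0 0 1 0 0 0; 40 0 0 2 0 0 0; 40 0 0 2 0 0 0; 40 0 0 2 0 0 0")

```text
t: 16.7
tcp_pos: [0.4778, -0.3017, 0.0965]
eef_rot: [[0.105, 0.995, 0.001], [0.995, -0.105, -0.001], [-0.001, 0.001, -1.0]]
ft_force: [-2.4, 2.2, 5.8]
gripper_width: 0.0593
```

>>> carry_out(rows="50 0 0 0 0 0 0; 85 0 0 0 0 0 0; 85 0 0 0 0 0 0; 85 0 0 0 0 0 0; 85 0 0 0 0 0 0")

```text
t: 17.12
tcp_pos: [0.4775, -0.3015, 0.0953]
eef_rot: [[0.105, 0.995, 0.0], [0.995, -0.105, -0.0], [-0.0, 0.0, -1.0]]
ft_force: [1.2, 0.7, 1.0]
gripper_width: 0.0848
```

>>> carry_out(rows="85 0 0 -2 0 0 0; 85 0 0 -20 0 0 0; 85 0 0 -45 0 0 0; 85 0 0 -85 0 0 0; 85 0 0 -85 0 0 0")

```text
t: 17.53
tcp_pos: [0.4806, -0.3038, 0.1889]
eef_rot: [[0.105, 0.994, 0.009], [0.994, -0.105, -0.007], [-0.006, 0.01, -1.0]]
ft_force: [0.5, -1.3, 2.4]
gripper_width: 0.0847
```

```bash
python3 lid.py w15|head -3; python3 g.py .5 -.1335 .18
```

```text
323.2 221.2 45.9 [ 0.4762 -0.3009  0.128 ]
588.8 240.8 54.2 [ 0.5086 -0.1264  0.128 ]
159.8 282.8 33.4 [ 0.511  -0.4187  0.128 ]
t 17.58 tcp [ 0.48   -0.3034  0.186 ] f [-0.0883  0.145  -0.1187] tq [ 0.0394 -0.0438 -0.0025] w 0.0851 xang 83.99563427102709 tilt 0.5431282150385405
shift mm [171.0573   2.0545   5.1919]
```

View pics/w15.png

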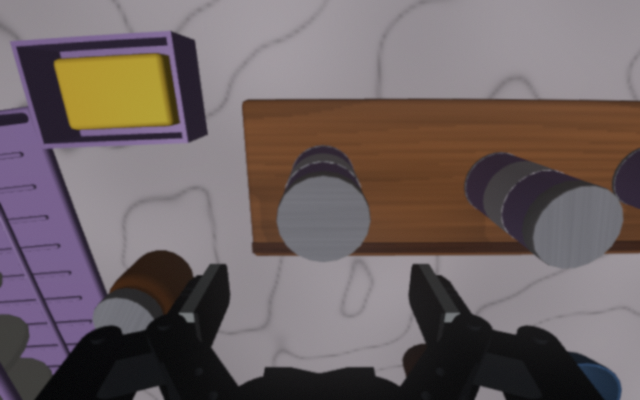

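The right tin is standing in place with its lid at (323,218). Back to the middle.

>>> carry_out(rows="85 40 1 -5 0 0 0; 85 80 2 -5 0 0 0; 85 120 3 -5 0 0 0; 85 155 4 0 0 0 0; 85 169 4 0 0 0 0")

```text
t: 18.0
tcp_pos: [0.4987, -0.1296, 0.179]
eef_rot: [[0.102, 0.995, -0.001], [0.995, -0.102, 0.002], [0.002, -0.001, -1.0]]
ft_force: [-0.1, -0.0, -0.6]
gripper_width: 0.0849
```

>>> carry_out(rows="85 0 0 5 0 0 0; 85 0 0 8 0 0 0")

```text
t: 18.17
tcp_pos: [0.4989, -0.133, 0.1715]
eef_rot: [[0.102, 0.995, -0.001], [0.995, -0.102, -0.0], [-0.0, -0.001, -1.0]]
ft_force: [0.1, -0.8, -0.0]
gripper_width: 0.0852
```

```bash
python3 lid.py w16|head -3; python3 g.py .5 -.1335 .091
```

```text
317.2 240.8 47.6 [ 0.4988 -0.134   0.128 ]
572.2 240.8 59.2 [0.5151 0.0196 0.128 ]
594.8 336.8 41.8 [0.5919 0.0485 0.128 ]
t 18.22 tcp [ 0.4985 -0.1338  0.1708] f [ 0.2139 -0.4623  0.1422] tq [-0.0013  0.0066 -0.0169] w 0.0852 xang 84.04128848583213 tilt 0.08861053076234623
shift mm [ 0.4403  1.6218 79.8061]
```

View pics/w16.png

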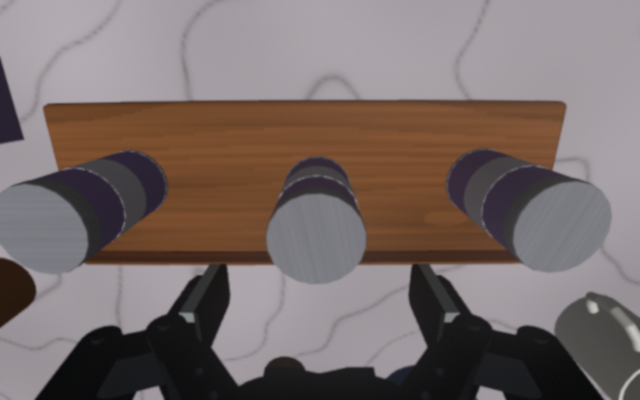

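Middle lid is centred at (317,238). Descend, grip and lift 100 mm.

>>> carry_out(rows="85 0 1 20 0 0 0; 85 0 1 45 0 0 0; 85 0 1 68 0 0 0; 85 0 1 78 0 0 0; 85 0 1 78 0 0 0")

```text
t: 18.63
tcp_pos: [0.4976, -0.1342, 0.091]
eef_rot: [[0.106, 0.994, -0.006], [0.994, -0.106, 0.002], [0.001, -0.006, -1.0]]
ft_force: [-0.3, -0.1, 0.2]
gripper_width: 0.0852
```

>>> carry_out(rows="40 0 0 0 0 0 0; 40 0 0 0 0 0 0; 40 0 0 0 0 0 0; 40 0 0 0 0 0 0; 40 0 0 0 0 0 0")

```text
t: 19.05
tcp_pos: [0.5014, -0.1347, 0.0963]
eef_rot: [[0.105, 0.995, 0.003], [0.995, -0.105, -0.002], [-0.001, 0.003, -1.0]]
ft_force: [-0.2, -1.6, 5.2]
gripper_width: 0.0591
```

>>> carry_out(rows="40 0 0 0 0 0 0; 40 0 0 -4 0 0 0; 40 0 0 -14 0 0 0; 40 0 0 -26 0 0 0; 40 0 0 -38 0 0 0")

```text
t: 19.47
tcp_pos: [0.4997, -0.1335, 0.1331]
eef_rot: [[0.104, 0.995, -0.001], [0.995, -0.104, 0.0], [0.0, -0.001, -1.0]]
ft_force: [0.6, 0.8, -3.6]
gripper_width: 0.0588
```

>>> carry_out(rows="40 0 0 -14 0 0 0; 40 0 0 -28 0 0 0; 40 0 0 -42 0 0 0; 40 0 0 -56 0 0 0; 40 0 0 -66 0 0 0")

```text
t: 19.88
tcp_pos: [0.5007, -0.134, 0.2011]
eef_rot: [[0.104, 0.995, 0.002], [0.995, -0.104, -0.001], [-0.001, 0.002, -1.0]]
ft_force: [-0.5, 0.7, -3.9]
gripper_width: 0.0594
```

>>> carry_out(rows="40 0 0 0 0 0 0; 40 0 0 0 0 0 0; 40 0 0 0 0 0 0; 40 0 0 0 0 0 0; 40 0 0 0 0 0 0")

```text
t: 20.3
tcp_pos: [0.4994, -0.1336, 0.1971]
eef_rot: [[0.105, 0.995, -0.002], [0.995, -0.105, 0.001], [0.001, -0.002, -1.0]]
ft_force: [-0.9, 0.7, -2.9]
gripper_width: 0.0586
```

```bash
python3 weigh.py s17 8; python3 g.py
python3 - <<'E'
from station import r
import cv2,pickle
d=r.snapshot("top");pickle.dump(d,open("pics/top17.pkl","wb"));cv2.imwrite("pics/t17.png",d["image"][:,:,::-1])
E
```

```text
[-0.305  0.167 -4.153] [0.37  0.509 0.422] tau [  0.003 -47.737 -51.28   -0.002   0.016  -0.   ] [ 0.5   -0.134  0.198] 0.058910969391396964 20.7
t 20.7 tcp [ 0.5    -0.1338  0.1982] f [-0.9511 -0.1859 -4.5294] tq [-0.0574  0.0582  0.0681] w 0.0589 xang 84.00028564064387 tilt 0.006735255797725697
```

View pics/s17.png

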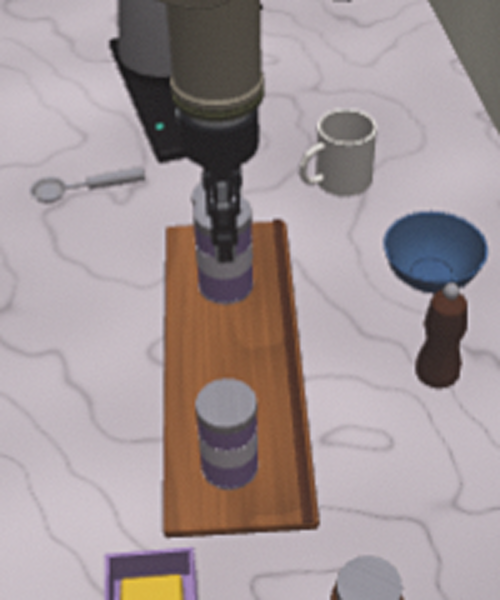

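View pics/t17.png

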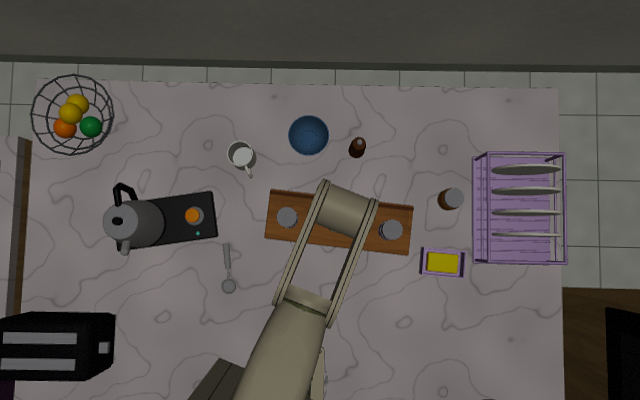

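Side view: the middle tin is held upright, raised by about 100 mm. Top view: the left and right lids at (287,217) and (391,230) match the start, the plunger at (193,215) is up, and the bystanders are unmoved. Handing in.

```bash
python3 -c "
from station import r
print(r.finish_job())"; python3 g.py
```

```text
the job is handed in; nothing more can be done
None
the job is handed in; nothing more can be done
```

The job is handed in. The arm is holding the heaviest tin, the middle one, upright about 10 cm above the board; no verdict was reported.

- **Kettle switch:** I pressed the plunger until the force reached 18 N with no further travel, so it was on its stop. Later pictures show it sprung back up.
- **Tins:** I hefted them left, middle, right and set each one back where it stood. They weighed about 1.4, 4.1 and 3.0 N (0.15, 0.42 and 0.30 kg).
- **Right tin:** its 0.30 kg reading is right at the 0.3 kg limit you gave for the lighter tins. The middle one is still clearly heavier, by about 0.12 kg.
- **Last checks:** I lifted the middle tin again and it still read 4.15 N, with the arm steady, no measurable tilt and the jaws at 59 mm. In the last top picture the left and right tins are within about a pixel of where they started, and the bystanders show no movement.
- **Time:** it took about 21 of the 69 s. When setting the middle and right tins down, the first contact reading came back as the tin's weight. I lowered each about 2 mm more, until the force turned upward, before letting go.

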